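# Flick the centrifuge rotor free, then brake it on its mark

### The arm

A 6-joint arm with a two-finger parallel gripper is mounted at the origin on the work surface. World frame = base frame: x ahead of the robot, y to its left, z up, the work surface at z = 0. Lengths are in m, angles in rad, forces in N, time in s.
With the tool pointing down it reaches from about 0.15 to 0.775 m from the base axis. Payload 6.1 kg.
Tool frame: the origin (TCP) lies at the very end of the fingers, on their centre line; the grasp point (between the pads) lies 19 mm behind it (robot.grip_point_offset is the distance from the TCP to the grasp point, in m); z points along the fingers, y is the direction in which the jaws open and shut (so a half turn about z gives the same grasp; the last joint's range is limited). The gripper opens to 85 mm and grips with 20 to 120 N. Pads are 22 mm wide; open, the fingers measure 114 mm over their backs; the gripper's body (76 mm by 85 mm) begins 54 mm behind the grasp point. The pads swing forward as they close: fully open they stand 13 mm farther back than shut.
Start: joints at [1.202, 0.126, -0.04, 1.405, 0, 1.571], TCP at [0.189, 0.49, 0.231] pointing down, gripper open.
Joint ranges: [-2.72, 2.72], [-0.95, 1.95], [-1.27, 1.35], [-1.78, 2.02], [-1.46, 1.47], [-3.14, 3.14]. Speed limits (rad/s): [2.39, 2.39, 3.01, 3.14, 3.14, 3.14].

### API

Orientations are given as [roll, pitch, yaw] about the fixed x, y, z axes, in that order (R = Rz(yaw) Ry(pitch) Rx(roll)).
In Python, from bench import readout, cams, workorder, robot gives the robot as it stands.
- The arm moves only by the tool jog_arm, never from a script. Its argument "deltas" is text: rows parted by semicolons, each of 6 numbers parted by spaces: the shift along the tool's x, y, z in m, then the turn, a rotation vector about the tool's x, y, z in rad. A call has 1 to 8 rows; each row shifts and turns the commanded pose from where the row before left it, along the tool's axes as they then stand; what a row does not reach is not made up. A row lasts 1/10 s, in which the tool goes at most 50 mm and 8.59 degrees, less where a joint would pass 70% of its speed; a pose out of reach is approached as far as the arm can. A call with a gripper value outside its range is refused whole. "claw" is the opening, from 0 (shut) to 1 (fully open), set as the call begins (left out, the last holds). The fingers move at their own pace and stop on an object; "force" is the grip in N (left out, the last holds). Time passes only in rows, so rows that do not move let the fingers close. It gives the time, the measured TCP pose, the force and the opening at its end, in the units of the state.
- readout.state(): the state, without advancing time (a new reading comes with each control period).
- cams.grab_frame(name): name is "scene" or "top" or "wrist"; returns a dict with "pixels" (400x640x3 uint8, red, green, blue), "fx", "fy", "cx", "cy" (pixels), "eye" and "attitude" of the camera in the world. Camera axes: x right, y up, looking along -z (the intrinsics and any distortion apply to the point x, -y, -z); pixel columns grow to the right and rows downward; lengths in m; the calibration is good to about 2 mm. A picture is of the moment at which its call begins. There is no depth.
- workorder.close_job(): hands the job in, once; it reports no verdict.
The state is a dict: "clock": time; "qpos": joint angles; "joint_vel": joint speeds; "joint_efforts": joint torques, N m; "position": TCP position; "tool_rot": TCP orientation; "force": force on the tool from outside, world axes, zero at the start; "moment": the same for the moment, N m; "width": finger opening in m.
Only numpy, scipy, OpenCV 4.12 (cv2) and the standard library are available. Lean on these libraries where they do the work, as an engineer would, in place of code of your own. Each camera call takes 0.05 s, during which the arm holds its last target.

### The job

A rotor has just been fitted in the open bench centrifuge: flick it with a fingertip, either way round, so that it spins at least two full turns on its own, to see that it runs free. Then brake it with a fingertip so that it stands still with the black line on its rim at the pointer on the deck (ease it the last bit round with the fingertip if need be), and draw clear. Do it all with light pushes of the fingertips: grip and lift nothing, and leave the things on the bench as they are.

Things in the scene. Friction and masses are not known exactly. Their poses are not given: they have to be found in the camera images.
- centrifuge: White bench centrifuge, fixed, 330 mm deep (x), 270 wide (y), deck 190 above the bench. Origin: on the bench, under the rotor's vertical axis; x points from front panel (185 mm from the axis) to rear, z up. The rotor turns in a round deck opening of 108 mm radius. The lid stands open at the rear, 260 wide, hinged 140 mm from the axis, leaning back 24 degrees, to 430 above the bench.
- rotor_head: Grey plastic rotor, 176 mm across, 0.4 kg; it spins about its vertical z axis and, its motor being on rubber mounts, gives way 1 mm for every 2 N past about 3 N when pressed down, at most 6 mm. Origin: on the axis, level with the rim's flat top, 3 mm above the deck. Rim flat from 73.5 to 88 mm radius; inside, a dish slopes to 14 mm below it. Own -x points to the black line, own y along the wing nut's bar.
- rim_line (a point): Middle of the black engraved line, 14 mm long and 6 mm wide, that runs radially across the rotor's rim: 81 mm from the axis, on the rim's flat top. It is the only mark on the rim.
- nut_top (a point): Middle of the top of the steel wing nut fixed on the rotor's axis, 28 mm above the rim's top: a straight bar 72 mm long and 12 mm thick, from 8 to 28 mm above the rim's top, at right angles to the radius of the black line; under it a round hub of 17 mm radius.
- pointer_tip (a point): Tip of the small black triangular pointer (22 mm long, 20 mm wide, 3 mm thick) on the deck towards the front panel: 111 mm from the rotor's axis, at the centrifuge's -x.
- rotor (a joint): Rotor angle in rad, counting on over whole turns: 0 (or a multiple of 2 pi) with the black line at the pointer; grows anticlockwise seen from above. It starts 1.2 rad or more off the pointer. It runs very free: flicked to 3 rad/s it coasts about 25 s, faster for longer. At rest it stays put. A fingertip on the rim with a few newtons stops it at once and can drag it round.
- rotor_lid: Loose rotor lid lying on the bench, not to be disturbed: aluminium disc 152 mm across with a black knob 36 mm across, 38 mm high in all. Origin at the middle of its underside.
- amber_bottle: Loose brown glass bottle with a black cap, not to be disturbed: 65 mm across, 110 mm high. Origin at the middle of its underside.
- white_jar: Loose white plastic jar, not to be disturbed: 55 mm across, 66 mm high. Origin at the middle of its underside.

How it is judged:
By the outcome, as a careful person would: the job done as asked, in the order asked, and still so for the second after the job is handed in, with the robot touching nothing.
It also fails if it takes over 51 s, if anything falls off the work surface, if the arm or the gripper's body presses on something with over 40 N, if the wrist force passes 120 N, or if a joint passes its speed limit or range.

## Working session

There is one attempt and no reset: what is moved stays moved. The work goes in short steps, Python scripts to look and compute and a tool call to move; the robot and the scene stay as the last step left them, time stands still between calls to the robot, and variables do not carry over. Pictures are saved under pics/ and viewed, and the job is handed in when it is done.

Besides the shell and the picture viewer there is one more tool, called after "Call:" as name(argument=value, ...) on one line, values as JSON. jog_arm: Moves the arm, as the interface text tells. Its arguments: {"type":"object","properties":{"deltas":{"type":"string"},"claw":{"type":"number"},"force":{"type":"number"}},"required":["deltas"]}

```bash
mkdir -p pics; ls; python3 - <<'E'
from bench import readout,cams,robot
import cv2,numpy as np
print(readout.state())
for n in ["scene","top"]:
    f=cams.grab_frame(n); cv2.imwrite(f"pics/{n}0.png",f["pixels"][:,:,::-1]); np.savez(f"{n}0.npz",**f)
    print(n,{k:v for k,v in f.items() if k!="pixels"})
E
```

```text
pics
{'clock': 0.0, 'qpos': array([ 1.20200634e+00,  1.26384464e-01, -4.06183697e-02,  1.40539509e+00,
        5.18810744e-06,  1.57080357e+00]), 'joint_vel': array([ 1.14344757e-03,  7.23640628e-06, -2.95113722e-04, -5.10360470e-04,
        1.24176730e-03,  9.58115727e-04]), 'joint_efforts': array([ 2.12759960e-04, -4.35910463e+01,  3.52927816e+01,  1.74061063e-02,
        4.55199449e-05, -5.93708165e-06]), 'position': array([0.18910641, 0.48931919, 0.23052138]), 'tool_rot': array([-3.13999106e+00, -5.17649765e-06,  2.77279542e+00]), 'force': array([ 1.39516163,  0.60250622, -0.27515849]), 'moment': array([-0.00987242, -0.09352442,  0.027693  ]), 'width': 0.08549599622724373}
scene {'fx': 498.175274626956, 'fy': 498.175274626956, 'cx': 321.7359642286123, 'cy': 190.93718646737352, 'eye': array([1.12348946, 0.11304028, 0.85387821]), 'attitude': array([7.63514451e-01, 1.17924497e-03, 2.02385856e+00])}
top {'fx': 492.0511952764077, 'fy': 492.0511952764077, 'cx': 313.7407260090661, 'cy': 198.29311568483965, 'eye': array([ 0.34649418, -0.18865925,  1.16913755]), 'attitude': array([ 0.15394753,  0.01662236, -1.59046074])}
```

View pics/scene0.png

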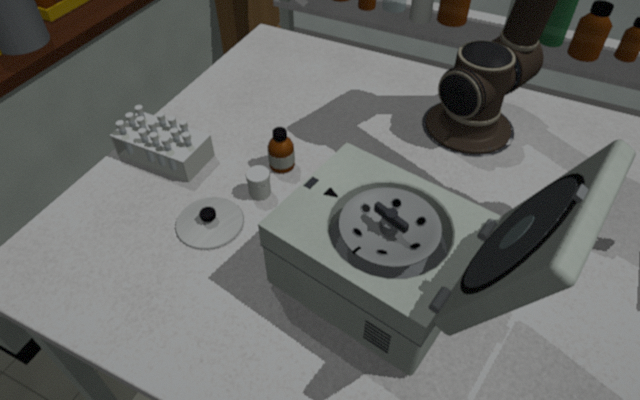

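View pics/top0.png

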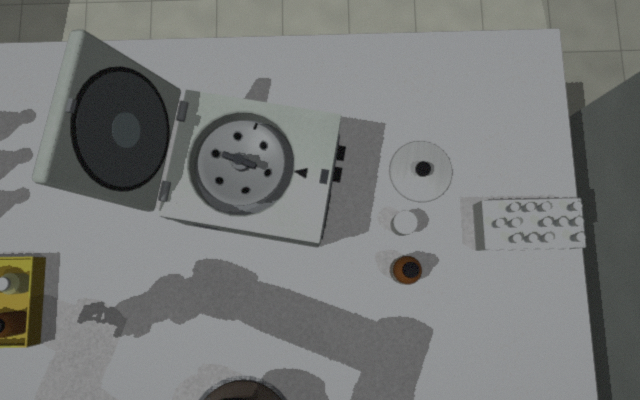

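```bash
cat > h.py <<'E'
import numpy as np,cv2
from scipy.spatial.transform import Rotation as R
def load(n): return dict(np.load(n,allow_pickle=True))
def rot(f): return R.from_euler('xyz',f["attitude"]).as_matrix()
def ray(f,u,v,z):
    d=rot(f)@np.array([(u-f["cx"])/f["fx"],-(v-f["cy"])/f["fy"],-1.])
    e=np.asarray(f["eye"]); return e+d*(z-e[2])/d[2]
def proj(f,p):
    c=rot(f).T@(np.asarray(p,float)-f["eye"]); return f["cx"]+f["fx"]*c[0]/-c[2], f["cy"]-f["fy"]*c[1]/-c[2]
E
python3 - <<'E'
from h import *
for n in ["top","scene"]:
    f=load(n+"0.npz"); print(n,[proj(f,p) for p in [(0,0,0),(.0,0,.1)]])
    s={"top":((80,60),(360,260)),"scene":((250,130),(520,380))}[n]
    im=f["pixels"][s[0][1]:s[1][1],s[0][0]:s[1][0],::-1]
    if n=="top": im=im[20:190,90:260]; 
    else: im=im[30:160,40:220]
    cv2.imwrite(f"pics/{n}0z.png",cv2.resize(im,None,fx=4.4 if n=="scene" else 3.5,fy=4.4 if n=="scene" else 3.5,interpolation=cv2.INTER_CUBIC))
f=load("top0.npz")
print("ptr",ray(f,302,173,.191),"line",ray(f,255,126,.193),"c",ray(f,242,163,.193))
f=load("scene0.npz")
print("ptr",ray(f,332,192,.191),"line",ray(f,357,250,.193))
E
```

```text
top [(np.float64(241.4101767233292), np.float64(432.5065313091451)), (np.float64(233.490478987245), np.float64(448.0160742368789))]
scene [(np.float64(466.1607155586522), np.float64(126.18304705810988)), (np.float64(474.2851498787629), np.float64(95.54410592754631))]
ptr [ 0.55104075 -0.15258927  0.191     ] line [ 0.65156487 -0.05744686  0.193     ] c [ 0.57420991 -0.03083211  0.193     ]
ptr [ 0.54755336 -0.14723315  0.191     ] line [ 0.65090534 -0.05322154  0.193     ]
```

View pics/top0z.png

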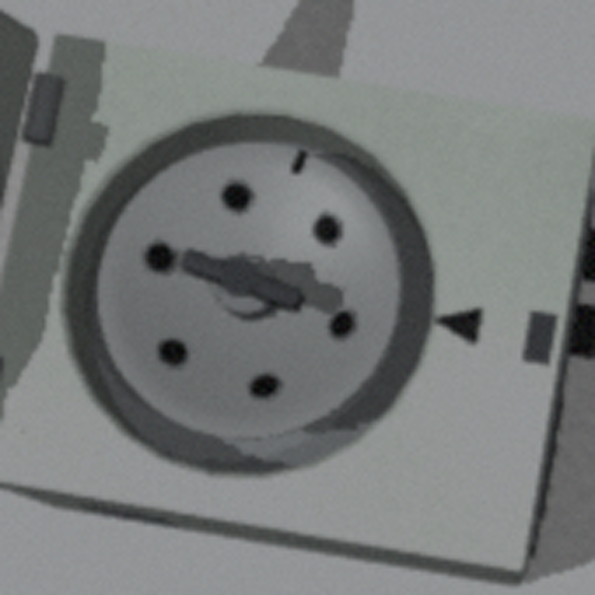

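View pics/scene0z.png

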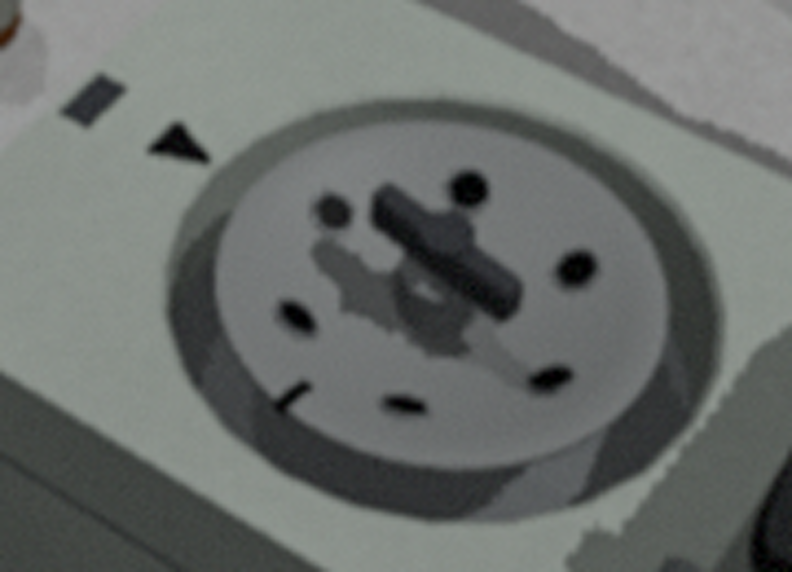

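```bash
cat > geo.py <<'E'
from h import *
Z=.193
out={}
for n,o,s,tip,line,rim,bar in [
 ("top",(170,80),3.5,(436,321),(299,161),[(97,288),(402,285),(245,142),(255,438)],[(184,258),(300,300)]),
 ("scene",(290,160),4.4,(211,161),(292,396),[(216,262),(668,305),(415,120),(460,468)],[(382,190),(510,285)])]:
    f=load(n+"0.npz"); q=lambda p,z:ray(f,o[0]+p[0]/s,o[1]+p[1]/s,z)
    P=np.array([q(p,Z)[:2] for p in rim]); 
    A=np.c_[2*P,np.ones(4)]; x=np.linalg.lstsq(A,(P**2).sum(1),rcond=None)[0]; c=x[:2]; r=np.sqrt(x[2]+c@c)
    t=q(tip,.192)[:2]; l=q(line,Z)[:2]; b=[q(p,Z+.028)[:2] for p in bar]
    ang=lambda v:np.arctan2(v[1],v[0])
    print(n,"c",c.round(4),"r",r.round(4),"tip",t.round(4),np.linalg.norm(t-c).round(4),"line",l.round(4),np.linalg.norm(l-c).round(4))
    print("  cyaw",ang(c-t).round(4),"rotor",((ang(l-c)-ang(t-c))%(2*np.pi)).round(4),"bar mid",((b[0]+b[1])/2).round(4),np.linalg.norm(b[0]-b[1]).round(4),ang(b[0]-b[1]).round(3),"line ang",ang(l-c).round(3))
E
python3 geo.py
```

```text
top c [ 0.5757 -0.0292] r 0.0886 tip [ 0.5538 -0.1376] 0.1106 line [ 0.6515 -0.0583] 0.0812
  cyaw 1.3716 rotor 1.4036 bar mid [ 0.5745 -0.0296] 0.0708 1.196 line ang -0.366
scene c [ 0.5747 -0.0239] r 0.0883 tip [ 0.5541 -0.1322] 0.1102 line [ 0.6514 -0.0542] 0.0825
  cyaw 1.3835 rotor 1.3827 bar mid [ 0.576  -0.0244] 0.0655 -1.945 line ang -0.375
```

```bash
cat > plan.py <<'E'
import numpy as np
from scipy.spatial.transform import Rotation as R
C=np.array([.575,-.0265]); YAW=1.378
def w(cx,cy,z):
    c,s=np.cos(YAW),np.sin(YAW); return np.array([C[0]+c*cx-s*cy,C[1]+s*cx+c*cy,z])
def rows(p0,rpy0,wps):
    """wps: (target xyz, yaw, nrows)"""
    p=np.array(p0,float); q=R.from_euler('xyz',rpy0); yaw=rpy0[2]; out=[]
    for t,y,n in wps:
        d=(np.array(t)-p)/n; dy=(y-yaw)/n
        for i in range(n):
            l=q.inv().apply(d); rv=q.inv().apply([0,0,dy]); out.append((l,rv)); p=p+d; q=R.from_rotvec([0,0,dy])*q
            
        yaw=y
    r=["%.3f %.3f %.3f %.3f %.3f %.3f"%(*l,*rv) for l,rv in out]
    for i in range(0,len(r),8): print("; ".join(r[i:i+8]))
E
python3 - <<'E'
from plan import *
import numpy as np
rows([.1891,.4893,.2305],[np.pi,0,2.773],[((.19,.42,.33),2.773-.15,3),((.26,.05,.36),1.6,9),((.33,-.02,.33),1.378,3),(w(-.032,-.040,.30),1.378,6)])
print(w(-.032,-.04,.3))
E
```

```text
-0.009 -0.021 -0.033 -0.000 -0.000 0.050; -0.010 -0.021 -0.033 -0.000 -0.000 0.050; -0.011 -0.020 -0.033 -0.000 -0.000 0.050; -0.027 -0.032 -0.003 0.000 -0.000 0.114; -0.031 -0.029 -0.003 0.000 -0.000 0.114; -0.034 -0.025 -0.003 -0.000 -0.000 0.114; -0.036 -0.021 -0.003 -0.000 -0.000 0.114; -0.038 -0.017 -0.003 -0.000 -0.000 0.114
-0.040 -0.012 -0.003 -0.000 -0.000 0.114; -0.041 -0.008 -0.003 -0.000 -0.000 0.114; -0.042 -0.003 -0.003 -0.000 -0.000 0.114; -0.042 0.002 -0.003 0.000 -0.000 0.114; -0.024 0.023 0.010 -0.000 -0.000 0.074; -0.022 0.024 0.010 0.000 -0.000 0.074; -0.020 0.026 0.010 0.000 -0.000 0.074; 0.001 0.047 0.005 0.000 0.000 0.000
0.001 0.047 0.005 0.000 0.000 0.000; 0.001 0.047 0.005 0.000 0.000 0.000; 0.001 0.047 0.005 0.000 0.000 0.000; 0.001 0.047 0.005 0.000 0.000 0.000; 0.001 0.047 0.005 0.000 0.000 0.000
[ 0.60812756 -0.06557128  0.3       ]
```

Call:
jog_arm(deltas="-0.009 -0.021 -0.033 0 0 0.05; -0.010 -0.021 -0.033 0 0 0.05; -0.011 -0.020 -0.033 0 0 0.05; -0.027 -0.032 -0.003 0 0 0.114; -0.031 -0.029 -0.003 0 0 0.114; -0.034 -0.025 -0.003 0 0 0.114; -0.036 -0.021 -0.003 0 0 0.114; -0.038 -0.017 -0.003 0 0 0.114", claw=0, force=20)

```text
clock: 0.9
position: [0.2293, 0.2128, 0.3452]
tool_rot: [-3.141, 0.0, 2.049]
force: [0.9, -0.1, 0.5]
width: 0.0004
```

Call:
jog_arm(deltas="-0.040 -0.012 -0.003 0 0 0.114; -0.041 -0.008 -0.003 0 0 0.114; -0.042 -0.003 -0.003 0 0 0.114; -0.042 0.002 -0.003 0 0 0.114; 0 0 0 0 0 0; 0 0 0 0 0 0")

```text
clock: 1.5
position: [0.2604, 0.0485, 0.3572]
tool_rot: [-3.142, -0.0, 1.592]
force: [-0.6, 0.3, -0.2]
width: 0.0001
```

```bash
python3 - <<'E'
from plan import *
rows([.2604,.0485,.3572],[np.pi,0,1.592],[((.33,-.02,.34),1.378,3),(w(-.032,-.044,.27),1.378,7)])
print(w(-.032,-.044,.3))
E
```

```text
-0.023 0.023 0.006 0.000 -0.000 0.071; -0.022 0.024 0.006 -0.000 -0.000 0.071; -0.020 0.026 0.006 -0.000 -0.000 0.071; 0.001 0.041 0.010 0.000 0.000 0.000; 0.001 0.041 0.010 0.000 0.000 0.000; 0.001 0.041 0.010 0.000 0.000 0.000; 0.001 0.041 0.010 0.000 0.000 0.000; 0.001 0.041 0.010 0.000 0.000 0.000
0.001 0.041 0.010 0.000 0.000 0.000; 0.001 0.041 0.010 0.000 0.000 0.000
[ 0.61205345 -0.0663377   0.3       ]
```

Call:
jog_arm(deltas="-0.023 0.023 0.006 0 0 0.071; -0.022 0.024 0.006 0 0 0.071; -0.020 0.026 0.006 0 0 0.071; 0.001 0.041 0.010 0 0 0; 0.001 0.041 0.010 0 0 0; 0.001 0.041 0.010 0 0 0; 0.001 0.041 0.010 0 0 0; 0.001 0.041 0.010 0 0 0")

```text
clock: 2.3
position: [0.5347, -0.049, 0.2881]
tool_rot: [-3.141, -0.0, 1.389]
force: [-0.1, -0.9, 0.7]
width: 0.0001
```

Call:
jog_arm(deltas="0.001 0.041 0.010 0 0 0; 0.001 0.041 0.010 0 0 0; 0 0 0 0 0 0; 0 0 0 0 0 0")

```text
clock: 2.7
position: [0.6142, -0.0622, 0.267]
tool_rot: [-3.137, 0.0, 1.388]
force: [0.1, 0.8, 0.2]
width: -0.0
```

```bash
python3 - <<'E'
from bench import readout,cams
import cv2,numpy as np
f=cams.grab_frame("scene"); cv2.imwrite("pics/scene1.png",f["pixels"][:,:,::-1])
s=readout.state(); print(s["position"],s["tool_rot"],s["qpos"],s["force"])
E
```

```text
[ 0.61360102 -0.0626116   0.26852015] [-3.13955599e+00 -5.56920607e-05  1.38765353e+00] [-1.01793532e-01  3.13346189e-01  2.76847290e-01  1.53632283e+00
  2.21005933e-04  1.65214531e+00] [-0.26210321  1.16153674  0.73608723]
```

View pics/scene1.png

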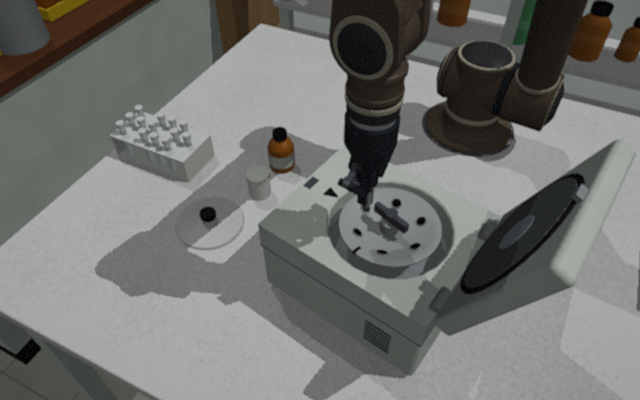

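Call:
jog_arm(deltas="-0.004 0 0.025 0 0 0; 0 0 0.022 0 0 0; 0 0 0.015 0 0 0; 0 0 0 0 0 0; 0 0 0 0 0 0")

```text
clock: 3.25
position: [0.6124, -0.0681, 0.209]
tool_rot: [3.14, -0.0, 1.385]
force: [-0.2, -0.4, 0.5]
width: 0.0001
```

```bash
python3 - <<'E'
from bench import readout,cams
import cv2,numpy as np
f=cams.grab_frame("scene"); cv2.imwrite("pics/scene2.png",cv2.resize(f["pixels"][130:290,290:490,::-1],None,fx=3.5,fy=3.5,interpolation=cv2.INTER_CUBIC))
s=readout.state(); print(s["position"],s["tool_rot"],s["force"])
E
```

```text
[ 0.61289282 -0.06839926  0.20937715] [ 3.13907451e+00 -2.06561618e-04  1.38489705e+00] [ 0.56504928 -0.6933625   0.10843828]
```

View pics/scene2.png

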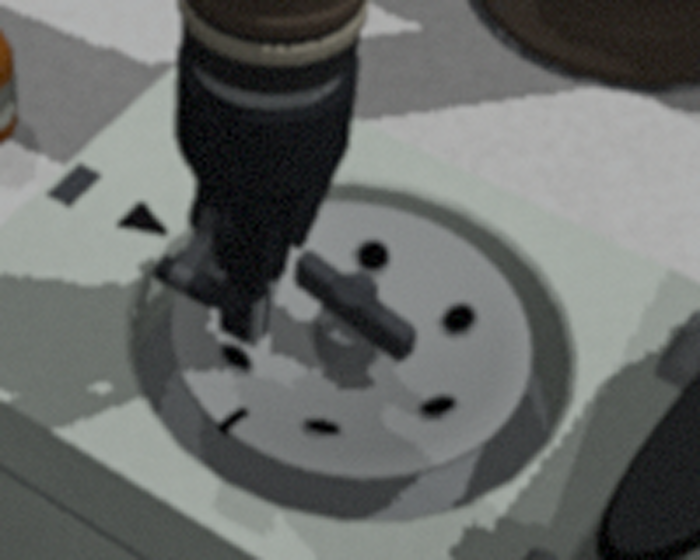

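Call:
jog_arm(deltas="0 -0.005 0.003 0 0 0; 0 -0.010 0 0 0 0; 0 -0.014 0 0 0 0; 0 -0.016 0 0 0 0; 0 -0.016 0 0 0 0; 0 -0.016 0 0 0 0; 0 -0.016 0 0 0 0; 0 -0.016 0 0 0 0")

```text
clock: 4.1
position: [0.5046, -0.0487, 0.2047]
tool_rot: [3.141, -0.0, 1.384]
force: [0.3, -0.8, 0.5]
width: -0.0003
```

Call:
jog_arm(deltas="0 -0.020 -0.01 0 0 0; 0 -0.02 -0.02 0 0 0; 0 -0.03 -0.02 0 0 0; 0 -0.03 -0.02 0 0 0; 0 -0.02 0 0 0 0")

```text
clock: 4.6
position: [0.3865, -0.0263, 0.2773]
tool_rot: [3.137, -0.001, 1.384]
force: [-0.4, -0.3, 0.7]
width: -0.0
```

```bash
cat > track.py <<'E'
from bench import readout,cams
from h import *
import sys
tag=sys.argv[1]; N=int(sys.argv[2])
ims=[]
for i in range(N):
    t=readout.state()["clock"]; f=cams.grab_frame("scene"); ims.append(cv2.resize(f["pixels"][160:290,310:470,::-1],None,fx=1.25,fy=1.25,interpolation=cv2.INTER_CUBIC))
    cv2.putText(ims[-1],"%.2f"%t,(5,15),0,.5,(0,0,255),1)
while len(ims)%4: ims.append(ims[-1]*0)
cv2.imwrite(f"pics/{tag}.png",np.vstack([np.hstack(ims[i:i+4]) for i in range(0,len(ims),4)]))
s=readout.state(); print(s["clock"],s["position"],s["tool_rot"],s["force"])
E
python3 track.py spin1 12
```

```text
5.2 [ 0.38824722 -0.02661052  0.27385549] [-3.14055901e+00  1.09529770e-04  1.38368451e+00] [0.16534259 0.11949809 0.32415415]
```

View pics/spin1.png

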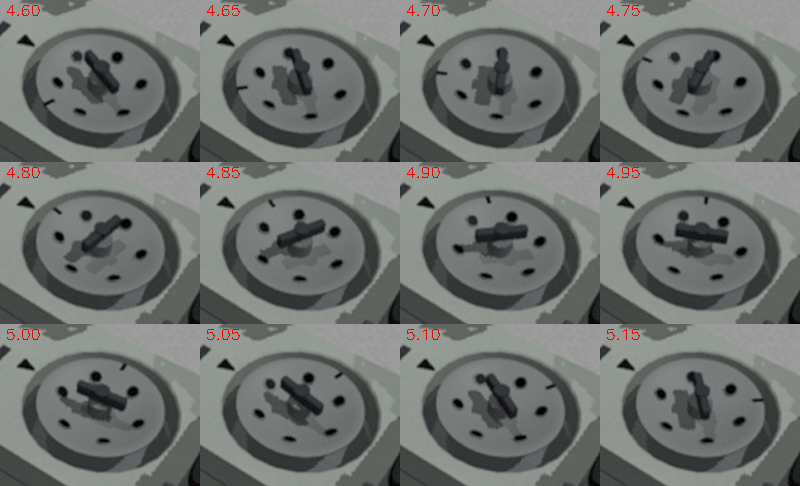

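Call:
jog_arm(deltas="0.005 0.010 0.005 0 0 0; 0.006 0.020 0.008 0 0 0; 0.006 0.020 0.008 0 0 0; 0.006 0.020 0.008 0 0 0; 0.006 0.020 0.008 0 0 0; 0.006 0.012 0.007 0 0 0; 0 0 0 0 0 0; 0 0 0 0 0 0")

```text
clock: 6.0
position: [0.4944, -0.0109, 0.2299]
tool_rot: [-3.14, 0.0, 1.384]
force: [-1.2, 0.4, 0.5]
width: -0.0002
```

Call:
jog_arm(deltas="0 0 0 0 0 0; 0 0 0 0 0 0; 0 0 0 0 0 0; 0 0 0 0 0 0; 0 0 0 0 0 0; 0 0 0 0 0 0; 0 0 0 0 0 0; 0 0 0 0 0 0")

```text
clock: 6.8
position: [0.4947, -0.0111, 0.2302]
tool_rot: [-3.141, 0.0, 1.384]
force: [-0.4, 0.1, -0.0]
width: 0.0004
```

```bash
python3 track.py spin2 16
```

```text
7.6 [ 0.49468944 -0.0111422   0.23029531] [-3.14157268e+00  2.03973796e-05  1.38375287e+00] [-0.19884944 -1.04245781  0.05221203]
```

View pics/spin2.png

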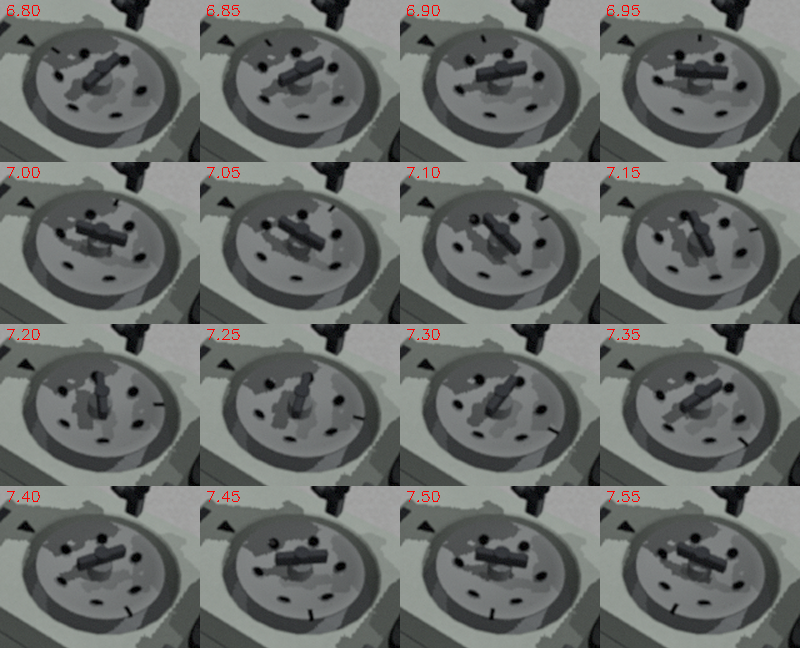

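Call:
jog_arm(deltas="0 0 0.015 0 0 0; 0 0 0.012 0 0 0; 0 0 0.005 0 0 0; 0 0 0.002 0 0 0; 0 0 0.001 0 0 0; 0 0 0.001 0 0 0")

```text
clock: 8.2
position: [0.4949, -0.0111, 0.1947]
tool_rot: [3.141, -0.0, 1.384]
force: [-0.9, -0.2, 0.3]
width: 0.0002
```

Call:
jog_arm(deltas="0 0 0.001 0 0 0; 0 0 0.001 0 0 0")

```text
clock: 8.4
position: [0.495, -0.0109, 0.1928]
tool_rot: [3.141, -0.001, 1.384]
force: [-1.6, 0.8, 4.1]
width: 0.0003
```

Call:
jog_arm(deltas="0 0 0.001 0 0 0; 0 0 0 0 0 0")

```text
clock: 8.6
position: [0.495, -0.0111, 0.1919]
tool_rot: [3.14, -0.0, 1.384]
force: [-0.6, 1.0, 4.7]
width: -0.0001
```

```bash
python3 track.py brake 4
```

```text
8.8 [ 0.4949507  -0.0111376   0.19199777] [ 3.14040898e+00 -1.91965144e-04  1.38375327e+00] [-1.55027136  0.02365276  5.57957152]
```

View pics/brake.png

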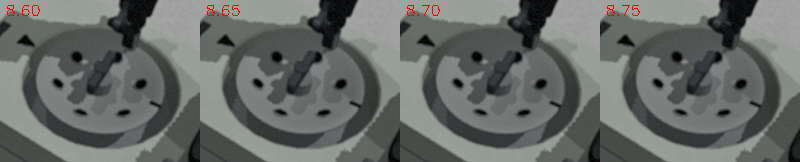

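```bash
cat > shot.py <<'E'
from bench import readout,cams
from h import *
import sys
tag=sys.argv[1]
for n,(x,y,w,h,s) in {"scene":(310,160,160,130,5),"top":(170,80,150,150,4)}.items():
    if len(sys.argv)>2 and n not in sys.argv[2]: continue
    f=cams.grab_frame(n); np.savez(f"{tag}_{n}.npz",**f)
    cv2.imwrite(f"pics/{tag}_{n}.png",cv2.resize(f["pixels"][y:y+h,x:x+w,::-1],None,fx=s,fy=s,interpolation=cv2.INTER_CUBIC)[:600,:800])
s=readout.state(); print(s["clock"],s["position"],s["tool_rot"],s["force"])
E
python3 shot.py b1 scene
```

```text
8.85 [ 0.49495166 -0.01113447  0.19202617] [ 3.14035755e+00 -1.95019725e-04  1.38381190e+00] [-0.9422862   0.21956412  4.84856452]
```

View pics/b1_scene.png

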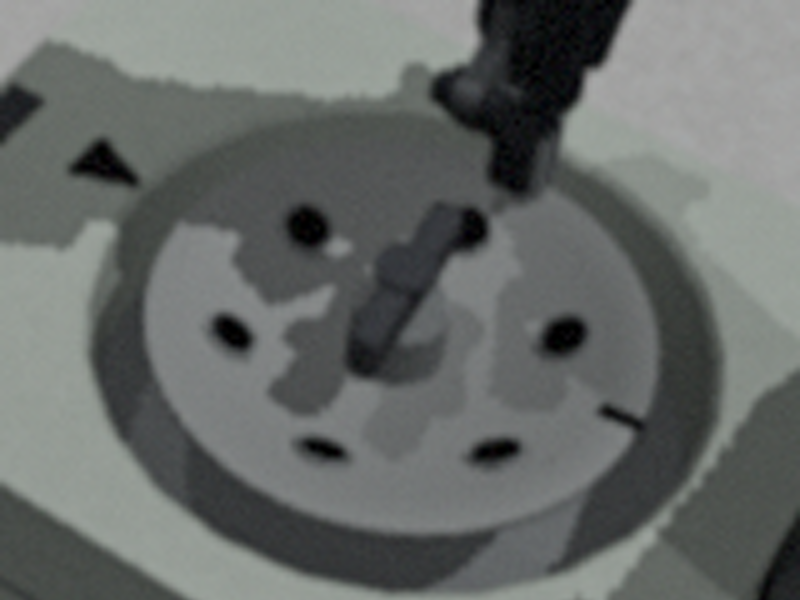

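```bash
python3 - <<'E'
from h import *
f=load("b1_scene.npz"); l=ray(f,310+622/5,160+417/5,.193)[:2]
for c in [(.5747,-.0239)]:
    t=ray(f,310+141/5,160+186/5,.192)[:2]; d=l-c; e=t-np.array(c); print(l,t,np.linalg.norm(d),np.linalg.norm(e),(np.arctan2(d[1],d[0])-np.arctan2(e[1],e[0]))%(2*np.pi))
E
```

```text
[0.58192021 0.05748269] [ 0.55531998 -0.13115903] 0.08170234548914612 0.10899579761367435 3.2318607951869334
```

```bash
cat > arc.py <<'E'
import numpy as np
from scipy.spatial.transform import Rotation as R
def arc(p,yaw,steps,C=(.575,-.0265)):
    d=np.array(p[:2])-C; out=[]
    q=R.from_euler('xyz',[np.pi,0,yaw])
    for a in steps:
        c,s=np.cos(a),np.sin(a); n=np.array([[c,-s],[s,c]])@d
        l=q.inv().apply([*(n-d),0]); d=n; out.append("%.4f %.4f 0 0 0 0"%(l[0],l[1]))
    for i in range(0,len(out),8): print("; ".join(out[i:i+8]))
    print(d+C)
E
python3 - <<'E'
from arc import *
s=[.03,.06,.09]+[.12]*21+[.09,.07,.05,.03,.02,0]
print(sum(s),len(s)); arc((.495,-.0111),1.384,s)
E
```

```text
2.96 30
-0.0024 0.0000 0 0 0 0; -0.0049 0.0003 0 0 0 0; -0.0073 0.0010 0 0 0 0; -0.0095 0.0023 0 0 0 0; -0.0092 0.0034 0 0 0 0; -0.0087 0.0045 0 0 0 0; -0.0081 0.0055 0 0 0 0; -0.0074 0.0064 0 0 0 0
-0.0065 0.0073 0 0 0 0; -0.0056 0.0080 0 0 0 0; -0.0046 0.0086 0 0 0 0; -0.0036 0.0091 0 0 0 0; -0.0025 0.0095 0 0 0 0; -0.0013 0.0097 0 0 0 0; -0.0001 0.0098 0 0 0 0; 0.0010 0.0097 0 0 0 0
0.0022 0.0095 0 0 0 0; 0.0033 0.0092 0 0 0 0; 0.0044 0.0087 0 0 0 0; 0.0054 0.0081 0 0 0 0; 0.0063 0.0074 0 0 0 0; 0.0072 0.0066 0 0 0 0; 0.0079 0.0057 0 0 0 0; 0.0086 0.0047 0 0 0 0
0.0068 0.0029 0 0 0 0; 0.0054 0.0018 0 0 0 0; 0.0039 0.0010 0 0 0 0; 0.0024 0.0005 0 0 0 0; 0.0016 0.0003 0 0 0 0; 0.0000 0.0000 0 0 0 0
[ 0.6509034  -0.05609448]
```

Call:
jog_arm(deltas="-0.0024 0 0 0 0 0; -0.0049 0.0003 0 0 0 0; -0.0073 0.0010 0 0 0 0; -0.0095 0.0023 0 0 0 0; -0.0092 0.0034 0 0 0 0; -0.0087 0.0045 0 0 0 0; -0.0081 0.0055 0 0 0 0; -0.0074 0.0064 0 0 0 0")

```text
clock: 9.65
position: [0.5075, -0.0728, 0.1919]
tool_rot: [3.14, 0.0, 1.383]
force: [-0.0, 0.9, 4.9]
width: 0.0002
```

Call:
jog_arm(deltas="-0.0065 0.0073 0 0 0 0; -0.0056 0.0080 0 0 0 0; -0.0046 0.0086 0 0 0 0; -0.0036 0.0091 0 0 0 0; -0.0025 0.0095 0 0 0 0; -0.0013 0.0097 0 0 0 0; -0.0001 0.0098 0 0 0 0; 0.0010 0.0097 0 0 0 0")

```text
clock: 10.45
position: [0.5739, -0.1088, 0.1919]
tool_rot: [3.14, 0.0, 1.383]
force: [-0.6, 0.1, 4.9]
width: -0.0001
```

Call:
jog_arm(deltas="0.0022 0.0095 0 0 0 0; 0.0033 0.0092 0 0 0 0; 0.0044 0.0087 0 0 0 0; 0.0054 0.0081 0 0 0 0; 0.0063 0.0074 0 0 0 0; 0.0072 0.0066 0 0 0 0; 0.0079 0.0057 0 0 0 0; 0.0086 0.0047 0 0 0 0")

```text
clock: 11.25
position: [0.6412, -0.0751, 0.1919]
tool_rot: [3.14, 0.0, 1.383]
force: [-0.9, -0.5, 5.4]
width: -0.0002
```

Call:
jog_arm(deltas="0.0068 0.0029 0 0 0 0; 0.0054 0.0018 0 0 0 0; 0.0039 0.0010 0 0 0 0; 0.0024 0.0005 0 0 0 0; 0.0016 0.0003 0 0 0 0; 0 0 0 0 0 0")

```text
clock: 11.85
position: [0.6512, -0.0565, 0.192]
tool_rot: [3.14, 0.0, 1.384]
force: [0.7, -0.4, 4.7]
width: -0.0
```

```bash
python3 shot.py b2
```

```text
11.95 [ 0.65121249 -0.05664243  0.19202452] [3.13969669e+00 1.28078841e-04 1.38362094e+00] [-0.44543116 -0.0575802   4.83106866]
```

View pics/b2_scene.png

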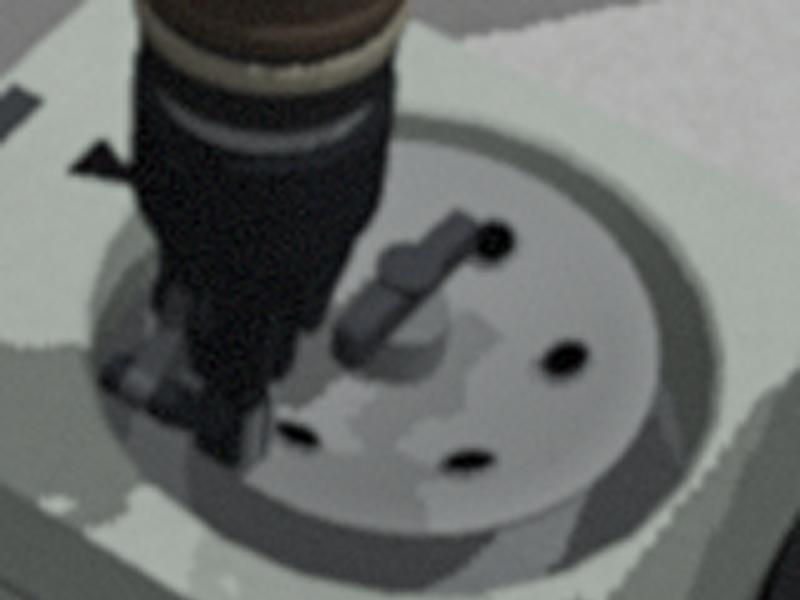

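View pics/b2_top.png

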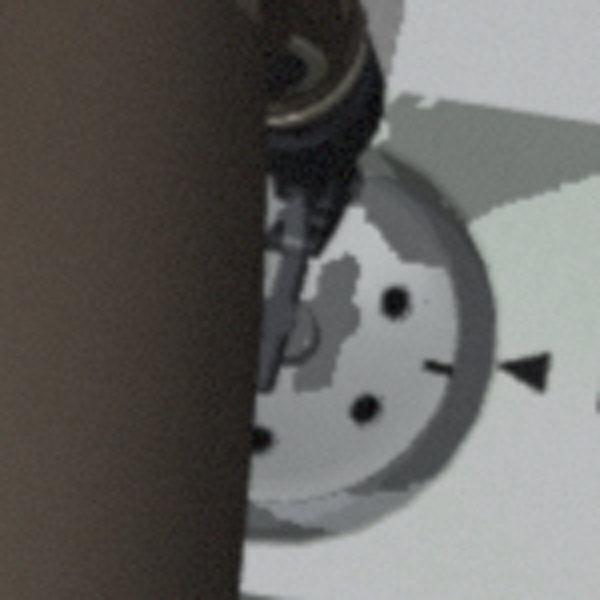

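```bash
cat > ang.py <<'E'
from h import *
import sys
f=load(sys.argv[1]); x0,y0,x1,y1=map(int,sys.argv[2].split(",")); px0,py0,px1,py1=map(int,sys.argv[3].split(","))
C=np.array(eval(sys.argv[4]))
g=cv2.cvtColor(f["pixels"],cv2.COLOR_RGB2GRAY).astype(float)
def cen(x0,y0,x1,y1):
    r=g[y0:y1,x0:x1]; bg=np.median(r); w=np.clip(bg-r-.3*(bg-r.min()),0,None); Y,X=np.mgrid[y0:y1,x0:x1]; print("bg",bg,"min",r.min()); return (w*X).sum()/w.sum(),(w*Y).sum()/w.sum()
l=cen(x0,y0,x1,y1); t=cen(px0,py0,px1,py1); print("px",np.round(l,2),np.round(t,2))
L=ray(f,*l,.193)[:2]-C; T=ray(f,*t,.193)[:2]-C   # triangle centroid lies on pointer axis
a=lambda v:np.arctan2(v[1],v[0]); print("r",np.linalg.norm(L),np.linalg.norm(T),"rotor angle",(a(L)-a(T)+np.pi)%(2*np.pi)-np.pi)
E
python3 ang.py b2_top.npz 274,166,284,177 292,164,310,181 "(.5757,-.0292)"
python3 - <<'E'
from h import *
f=load("b2_top.npz");print(f["pixels"][166:178,272:312].mean(2).astype(int))
E
```

```text
bg 144.5 min 33.0
bg 174.0 min 25.0
px [280.07 172.01] [300.98 171.69]
r 0.08204318012612592 0.12348111980767433 rotor angle -0.08963132737040436
[[152 151 152 151 153 151 151 150 152 152 150 136 105  79  74  77  71  72
   73  76  77 102 149 175 184 184 185 183 182 183 184 184 183 182 181 182
  183 184 184 184]
 [151 151 153 150 151 149 150 150 150 150 145 129  93  76  78  76  75  74
   74  75  80 112 154 177 181 185 186 183 184 182 181 175 174 168 163 169
  182 185 182 185]
 [151 151 151 151 150 150 150 151 150 150 146 116  86  74  74  74  73  74
   74  77  78 114 156 176 182 181 183 176 171 164 160 144 138 106  92 124
  170 183 183 181]
 [148 148 147 143 135 133 134 140 149 149 147 115  84  74  72  73  74  73
   74  73  80 113 149 168 166 164 161 142 121 100  92  70  61  46  53 105
  165 183 183 186]
 [149 152 146 127  82  65  71  99 124 131 130 101  79  73  74  73  73  72
   74  74  80 110 125 129 100  84  75  60  51  44  41  36  26  29  55 115
  166 183 183 182]
 [149 149 146 120  71  34  32  39  51  61  62  80  79  78  75  77  73  74
   74  75  86 119 108  77  49  34  33  30  36
[... 350 characters left out ...]
  38  85 158
  181 183 184 184]
 [147 146 145 148 148 146 147 145 144 119  78  69  75  76  74  75  75  78
   76  80 110 153 177 185 182 173 132  82  54  39  34  31  28  42  98 165
  184 185 187 185]
 [147 145 144 147 148 147 150 149 148 125  94  76  76  75  77  77  75  73
   75  89 132 162 180 184 186 185 176 143 113  81  45  38  32  45 104 165
  182 185 186 184]
 [145 146 146 146 149 146 148 151 149 112  84  77  73  74  76  75  76  76
   78 100 145 175 183 185 186 183 187 180 176 144 101  72  47  50 116 169
  186 185 183 185]
 [144 145 146 146 149 151 150 150 143 107  81  75  73  76  76  75  75  75
   79 109 151 177 182 186 188 186 186 186 185 180 157 126  95  89 134 173
  185 185 185 184]]
```

```bash
python3 ang.py b2_top.npz 275,168,281,176 296,162,309,181 "(.5757,-.0292)"; python3 - <<'E'
from h import *
f=load("b2_top.npz"); C=np.array((.5757,-.0292)); t=ray(f,293.5,171.4,.193)[:2]-C; print(np.linalg.norm(t),np.arctan2(t[1],t[0]))
for c in [(276,170.7),(278,171.3),(280,172.0)]:
    l=ray(f,*c,.193)[:2]-C;print(np.arctan2(l[1],l[0])-np.arctan2(t[1],t[0]))
E
```

```text
bg 135.0 min 33.0
bg 182.0 min 25.0
px [278.24 171.26] [302.12 172.13]
r 0.07803242023120781 0.12591384784146464 rotor angle -0.07813622693733047
0.10841394044094024 -1.7692280870339618
-0.06508625279931057
-0.0681170924163581
-0.0732721622834227
```

```bash
python3 - <<'E'
from arc import *
arc((.6512,-.0566),1.3836,[.01,.02,.02,.015,.01])
E
```

```text
0.0008 0.0001 0 0 0 0; 0.0016 0.0003 0 0 0 0; 0.0016 0.0002 0 0 0 0; 0.0012 0.0002 0 0 0 0; 0.0008 0.0001 0 0 0 0
[ 0.65324117 -0.05080574]
```

Call:
jog_arm(deltas="0.0008 0.0001 0 0 0 0; 0.0016 0.0003 0 0 0 0; 0.0016 0.0002 0 0 0 0; 0.0012 0.0002 0 0 0 0; 0.0008 0.0001 0 0 0 0; 0 0 0 0 0 0; 0 0 0 0 0 0")

```text
clock: 12.65
position: [0.6531, -0.051, 0.192]
tool_rot: [3.14, 0.0, 1.384]
force: [-0.5, 0.4, 5.1]
width: 0.0002
```

```bash
python3 shot.py b3 top; python3 ang.py b3_top.npz 275,166,281,174 296,162,309,181 "(.5757,-.0292)"
```

```text
12.7 [ 0.65308918 -0.05099384  0.19198495] [3.13990266e+00 1.95606327e-04 1.38350291e+00] [0.25043778 0.39329616 4.9706091 ]
bg 142.0 min 32.0
bg 181.0 min 28.0
px [278.54 168.5 ] [302.15 172.12]
r 0.07739746237003793 0.12596378461906924 rotor angle -0.004789049732557338
```

View pics/b3_top.png

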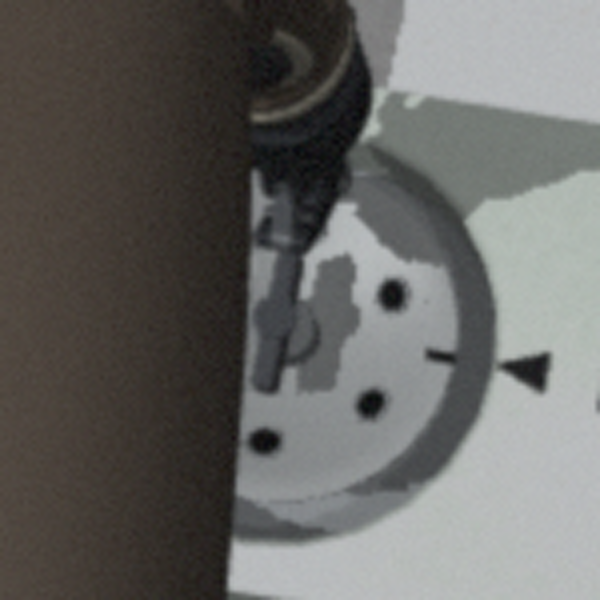

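Call:
jog_arm(deltas="0 0 -0.0005 0 0 0; 0 0 -0.001 0 0 0; 0 0 -0.002 0 0 0; 0 0 -0.004 0 0 0; 0 0 -0.015 0 0 0; 0 0 -0.025 0 0 0; 0 0 -0.03 0 0 0; 0 0 -0.03 0 0 0")

```text
clock: 13.5
position: [0.652, -0.0504, 0.2993]
tool_rot: [-3.14, 0.0, 1.384]
force: [1.0, 0.1, -0.0]
width: -0.0001
```

Call:
jog_arm(deltas="0 -0.02 0 0 0 0; 0 -0.04 0 0 0 0; 0 -0.04 0 0 0 0; 0 -0.04 0 0 0 0; 0 -0.04 0 0 0 0; 0 -0.04 0 0 0 0; 0 -0.04 0 0 0 0; 0 -0.02 0 0 0 0")

```text
clock: 14.3
position: [0.3743, 0.002, 0.2992]
tool_rot: [-3.141, -0.0, 1.384]
force: [0.4, 0.2, -0.2]
width: -0.0001
```

```bash
python3 shot.py b4
```

```text
14.4 [0.37505582 0.00196228 0.29965272] [ 3.14064933e+00 -3.15654279e-04  1.38462540e+00] [-0.02913243 -0.2577622  -0.41623707]
```

View pics/b4_scene.png

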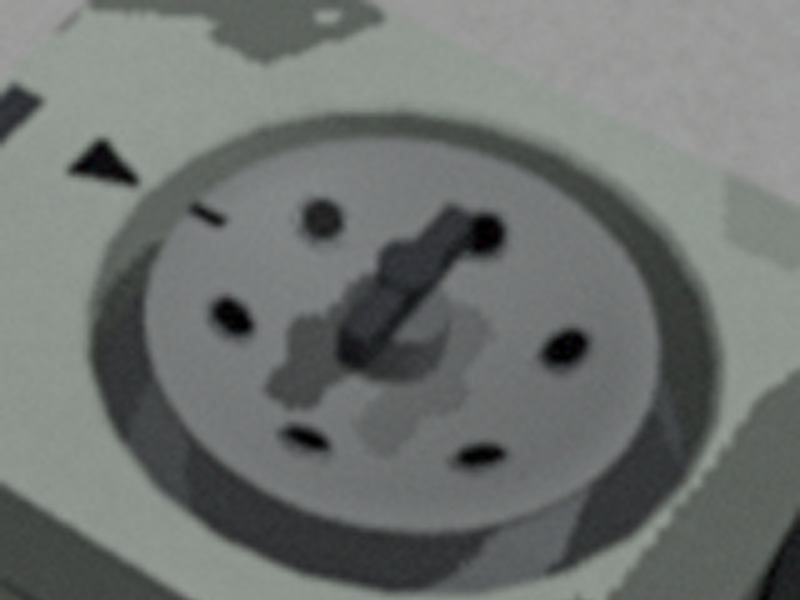

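View pics/b4_top.png

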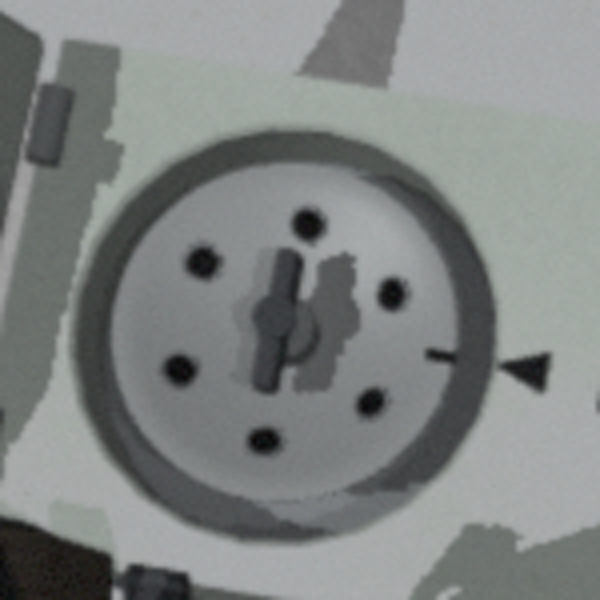

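```bash
python3 ang.py b4_top.npz 275,166,281,174 296,162,309,181 "(.5757,-.0292)"; python3 ang.py b4_scene.npz 347,199,357,207 322,185,336,198 "(.5747,-.0239)"
python3 - <<'E'
from h import *
# holes: 6 evenly spaced -> centroid gives the axis, independent check (depth taken ~ -5mm)
for n,o,s,H in [("top",(170,80),4,[(309,224),(393,295),(371,403),(265,441),(180,370),(204,263)]),("scene",(310,160),5,[(323,219),(485,234),(565,347),(480,456),(306,438),(232,317)])]:
    f=load(f"b4_{n}.npz")
    for z in (.184,.190): 
        P=np.array([ray(f,o[0]+a/s,o[1]+b/s,z)[:2] for a,b in H]); print(n,z,P.mean(0),np.linalg.norm(P-P.mean(0),axis=1).round(4))
E
```

```text
bg 131.0 min 29.0
bg 165.0 min 22.0
px [278.44 168.33] [302.14 172.12]
r 0.07713163964038493 0.1259481856327306 rotor angle -0.0008246467872421448
bg 110.5 min 22.0
bg 128.0 min 5.0
px [350.95 202.55] [330.03 192.41]
r 0.08249368231025017 0.1274140376223614 rotor angle -0.021563922207249675
top 0.184 [ 0.57622394 -0.02884184] [0.0582 0.0576 0.0575 0.0575 0.0579 0.0572]
top 0.19 [ 0.57482477 -0.02981521] [0.0578 0.0573 0.0571 0.0572 0.0576 0.0568]
scene 0.184 [ 0.57266816 -0.02443802] [0.0578 0.0582 0.0576 0.058  0.0579 0.058 ]
scene 0.19 [ 0.57760178 -0.02320665] [0.0573 0.0576 0.0571 0.0574 0.0574 0.0575]
```

Call:
jog_arm(deltas="0 0 0 0 0 0; 0 0 0 0 0 0; 0 0 0 0 0 0; 0 0 0 0 0 0; 0 0 0 0 0 0; 0 0 0 0 0 0; 0 0 0 0 0 0; 0 0 0 0 0 0")

```text
clock: 15.2
position: [0.3775, 0.0016, 0.2988]
tool_rot: [-3.142, 0.0, 1.384]
force: [0.1, 0.0, 0.3]
width: 0.0
```

```bash
python3 shot.py b5; python3 ang.py b5_top.npz 275,166,281,174 296,162,309,181 "(.5757,-.0292)"; python3 ang.py b5_scene.npz 347,199,357,207 322,185,336,198 "(.5747,-.0239)"
python3 -c "
from h import *
a=load('top0.npz')['pixels'].astype(int);b=load('b5_top.npz')['pixels'].astype(int)
print(abs(a-b)[130:295,385:460].max(), abs(a-b)[130:295,385:460].mean())
from bench import workorder; print(workorder.close_job())"
```

```text
15.3 [0.37740735 0.00161356 0.2988231 ] [ 3.14155411e+00 -2.48464969e-05  1.38380301e+00] [ 0.72027673  0.64051909 -0.07367078]
bg 130.0 min 31.0
bg 165.0 min 23.0
px [278.48 168.37] [302.12 172.11]
r 0.07721767816728942 0.12589889366564816 rotor angle -0.0018175145191348108
bg 112.5 min 21.0
bg 127.0 min 4.0
px [350.94 202.53] [330.07 192.42]
r 0.08253251718161232 0.1273536980871554 rotor angle -0.021831239352369636
49 23.706747474747473
the job is handed in; nothing more can be done
None
```

The rotor runs free and now stands still with the black line at the pointer. The job was handed in at 15.3 s with the arm drawn clear.

- **Flick:** I flicked the rotor clockwise by its wing nut with the shut fingertips. It spun at about 6 rad/s and made over three turns on its own, going by the camera frames.
- **Brake and ease round:** I stopped it with about 5 N of fingertip pressure on the rim. I then dragged it anticlockwise round the front to the pointer, nudged it a last 0.075 rad and lifted off.
- **Line at the pointer:** The last check put the line at −0.002 rad from the top camera and −0.022 rad from the scene camera. The two views disagree by about 0.02 rad, or 1.6 mm at the rim. The readings did not change over the last second, so it was at rest.
- **Things on the bench:** The arm never went near the loose items and no large force was read. A before/after picture comparison around them settled nothing, because the brightness there differed between the two frames (mean difference about 24). I did not look at the items themselves again.

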